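# Push the reagent tubs home in their carrier and close the keeper

## Robot

A 7-joint arm with a two-finger parallel gripper is mounted at the origin on the work surface. World frame = base frame: x ahead of the robot, y to its left, z up, the work surface at z = 0. Lengths are in m, angles in rad, forces in N, time in s.
With the tool pointing down it reaches from about 0.425 to 0.875 m from the base axis. Payload 4.7 kg.
Tool frame: the origin (TCP) lies between the finger pads; the fingertips stand 25 mm ahead of it and the grasp point (between the pads) lies 6 mm ahead of it; z points along the fingers, y is the direction in which the jaws open and shut (so a half turn about z gives the same grasp; the last joint's range is limited). The gripper opens to 85 mm and grips with 20 to 120 N. Pads are 22 mm wide; open, the fingers measure 114 mm over their backs; the gripper's body (76 mm by 85 mm) begins 54 mm behind the grasp point. The pads swing forward as they close: fully open they stand 13 mm farther back than shut.
Start: joints at [-1.155, 0.321, -0.07, 1.45, 0.023, 1.371, -0.057], TCP at [0.254, 0.598, 0.256] pointing down, gripper open.
Joint ranges: [-2.86, 2.86], [-0.3, 2.09], [-1.38, 1.24], [0.06, 2.45], [-1.56, 4.7], [0.09, 2.05], [-2.69, 2.69]. Speed limits (rad/s): [2.57, 2.57, 3.14, 3.14, 3.14, 3.14, 3.14].

## Interface

Orientations are given as a unit quaternion [w, x, y, z].
In Python, from rig import arm gives the robot as it stands.
- The arm moves only by the tool apply_moves, never from a script. Its argument "motion" is a list of rows, each a list of 4 numbers: the shift along the tool's x, y, z in units of 0.5 m (1.0 is 0.5 m), then the turn about the tool's z in units of pi/2 rad (1.0 is pi/2 rad). A call has 1 to 10 rows; each row shifts and turns the pose as measured when the row begins, along the tool's axes as they then stand; what a row does not reach is not made up. A row lasts 1/10 s, in which the tool goes at most 50 mm and 8.59 degrees, less where a joint would pass 70% of its speed; a pose out of reach is approached as far as the arm can. A call with a number of a shift or a turn outside -1 to 1 is refused whole. A call with a gripper value outside its range is refused whole. "fingers" is the gripper's target within -1 to 1 (fully open at 1, half-way at 0, shut at -1), set as the call begins (left out, the last holds). The fingers move at their own pace and stop on an object; the grip force is fixed at half the most. Time passes only in rows, so rows that do not move let the fingers close. It gives the time, the measured TCP pose, the force and the opening at its end, in the units of the state.
- arm.get_obs(): the state, without advancing time (a new reading comes with each control period).
- arm.grab_frame(name): name is "side" or "top"; returns a dict with "pixels" (420x560x3 uint8, red, green, blue), "fov_y" (degrees; the focal length in pixels is half the picture's height over the tangent of half this angle, whatever the lens; pixels are square), "cx", "cy" (the principal point, pixels), "camera_from_world" (4x4, takes a point from world to camera coordinates). Camera axes: x right, y up, looking along -z (the intrinsics and any distortion apply to the point x, -y, -z); pixel columns grow to the right and rows downward; lengths in m; the calibration is good to about 2 mm. A picture is of the moment at which its call begins. There is no depth.
- arm.finish_job(): hands the job in, once; it reports no verdict.
The state is a dict: "time_s": time; "joint_pos": joint angles; "qd": joint speeds; "joint_torque": joint torques, N m; "ee_pos": TCP position; "ee_rot": TCP orientation; "force": force on the tool from outside, world axes, zero at the start; "ft_torque": the same for the moment, N m; "grip_width": finger opening in m.
Only numpy, scipy, OpenCV 4.12 (cv2) and the standard library are available. Lean on these libraries where they do the work, as an engineer would, in place of code of your own. Each camera call takes 0.05 s, during which the arm holds its last target.

## Task

With the fingertips only, push the row of four white tubs along the black carrier as one train, without letting the row come apart, until the front tub is fully home against the end stop. Then swing the steel keeper bar all the way across the channel behind the last tub. Do not grip, lift or tip any tub, and leave the spare tub, the bottle and the tube rack beside the carrier where they are.

Things in the scene. Friction and masses are not known exactly. Their poses are not given: they have to be found in the camera images.
- carrier: Fixed black plastic channel, 380 mm long, 63 mm wide outside, 53 mm inside, that lies on the work surface. Origin: centre of its underside. Its x axis runs along the channel towards the end stop, y to the left of that, z up. Floor 6 mm thick, side walls 5 mm thick with their tops 28 mm above the work surface. The end stop is a 12 mm thick cross wall, 52 mm high, at the +x end, with its inner face at x = +178 mm. The other end (x = -190 mm) is open.
- stop_face (a point): Centre of the end stop's inner face (carrier x +178 mm), 30 mm above the work surface; the front tub's leading face ends against it.
- tub_1: The front tub of the row (nearest the end stop): open-topped white plastic box, 52 mm along the channel, 50 mm wide, 60 mm high, walls and floor 3 mm, about 0.1 kg (varies). Origin: centre of its underside, which rests on the channel floor; its rim is 66 mm above the work surface. Fully home at carrier x = +152 mm. At the start it touches its neighbours, and the front tub is 30 to 110 mm short of the end stop.
- tub_2: The second tub of the row: open-topped white plastic box, 52 mm along the channel, 50 mm wide, 60 mm high, walls and floor 3 mm, about 0.1 kg (varies). Origin: centre of its underside, which rests on the channel floor; its rim is 66 mm above the work surface. Fully home at carrier x = +100 mm. At the start it touches its neighbours, and the front tub is 30 to 110 mm short of the end stop.
- tub_3: The third tub of the row: open-topped white plastic box, 52 mm along the channel, 50 mm wide, 60 mm high, walls and floor 3 mm, about 0.1 kg (varies). Origin: centre of its underside, which rests on the channel floor; its rim is 66 mm above the work surface. Fully home at carrier x = +48 mm. At the start it touches its neighbours, and the front tub is 30 to 110 mm short of the end stop.
- tub_4: The last tub of the row: open-topped white plastic box, 52 mm along the channel, 50 mm wide, 60 mm high, walls and floor 3 mm, about 0.1 kg (varies). Origin: centre of its underside, which rests on the channel floor; its rim is 66 mm above the work surface. Fully home at carrier x = -4 mm. At the start it touches its neighbours, and the front tub is 30 to 110 mm short of the end stop.
- keeper_hinge (a point): Point on the upright hinge axis of the keeper bar, on the outside of the carrier's left (+y) wall at carrier x = -37 mm, y = +41.5 mm, 51 mm above the work surface. A 5 mm radius post with a 9 mm radius cap rises there to 68 mm above the work surface.
- keeper_tip (a point): Free end of the keeper bar: flat steel bar 80 mm long from the hinge axis, 6 mm thick, 22 mm tall, on edge from 40 to 62 mm above the work surface (it passes over the channel walls). This point is the middle of its end face, 51 mm above the work surface.
- keeper (a joint): Angle of the keeper bar (rad) about the upright hinge. 0: the bar lies along the outside of the left wall and points to the open end (carrier -x). Negative: its free end stands away from the carrier, down to -0.6. Grows as it swings in over the channel (anticlockwise from above) to its stop at 1.571, where it lies square across the channel, 4 mm behind the last tub if the row is home. Light friction (about 0.05 N m): it stays where it is left.
- spare_tub: A fifth tub of the same make, standing loose on the work surface outside the carrier, on its right (-y) side. Not part of the job. Origin: centre of its underside.
- bottle: Loose white reagent bottle, 52 mm diameter, 105 mm high, on the carrier's left (+y) side towards the end stop. Not part of the job. Origin: centre of its underside.
- tube_rack: Loose grey rack of capped tubes, 60 x 110 mm, 70 mm high, some way beyond the carrier's open end. Not part of the job. Origin: centre of its underside.

How it is judged:
By the outcome, as a careful person would: the job done as asked, in the order asked, and still so for the second after the job is handed in, with the robot touching nothing.
It also fails if it takes over 50 s, if anything falls off the work surface, if the arm or the gripper's body presses on something with over 40 N, if the wrist force passes 120 N, or if a joint passes its speed limit or range.

## Working session

There is one attempt and no reset: what is moved stays moved. The work goes in short steps, Python scripts to look and compute and a tool call to move; the robot and the scene stay as the last step left them, time stands still between calls to the robot, and variables do not carry over. Pictures are saved under pics/ and viewed, and the job is handed in when it is done.

Besides the shell and the picture viewer there is one more tool, called by a JSON object that holds its "api" and its "payload", one argument or row to a line. apply_moves: Moves the arm, as the interface text tells. Shifts and turns lie within -1 to 1; 1 stands for 0.5 m of shift or pi/2 rad of turn. Its arguments: {"type":"object","properties":{"motion":{"type":"array"},"fingers":{"type":"number"}},"required":["motion"]}

```bash
mkdir -p pics; ls
cat > h.py <<'E'
import numpy as np, cv2
from rig import arm
def snap(n,fn):
    f=arm.grab_frame(n); cv2.imwrite('pics/'+fn+'.png',f['pixels'][:,:,::-1]); np.savez('pics/'+fn+'.npz',**{k:f[k] for k in f}); return f
E
python3 - <<'E'
from h import *
for n in('side','top'):
    f=snap(n,n+'0'); print({k:(f[k] if k!='pixels' else 0) for k in f})
print(arm.get_obs())
E
```

```text
pics
{'pixels': 0, 'fov_y': 52.88785420172464, 'cx': 275.3490331638965, 'cy': 209.6296401090149, 'camera_from_world': array([[ 0.87639054, -0.48127585,  0.01769697, -0.56021351],
       [ 0.22017196,  0.43306722,  0.87405783, -0.11347423],
       [-0.4283269 , -0.76211964,  0.48549946, -1.00284592],
       [ 0.        ,  0.        ,  0.        ,  1.        ]])}
{'pixels': 0, 'fov_y': 52.8728754694196, 'cx': 280.8891675812241, 'cy': 204.5084155158335, 'camera_from_world': array([[ 0.02648352, -0.99888398,  0.0391077 , -0.20274463],
       [ 0.98818181,  0.03206835,  0.14989441, -0.56337749],
       [-0.15098125,  0.03467579,  0.98792826, -0.8782727 ],
       [ 0.        ,  0.        ,  0.        ,  1.        ]])}
{'time_s': 0.1, 'joint_pos': array([-1.15489849,  0.3217899 , -0.07006269,  1.4515442 ,  0.02258801,
        1.37078613, -0.05689867]), 'qd': array([ 0.0004743 , -0.00187012, -0.00195803, -0.00590392,  0.00068852,
        0.00216512,  0.00135724]), 'joint_torque': array([ 1.70832382e-04, -4.94878399e+01, -3.83654516e-01, -3.15210950e+01,
        1.31035812e-02,  7.45638215e-03, -1.10530524e-05]), 'ee_pos': array([0.25408023, 0.59781694, 0.25531043]), 'ee_rot': array([-1.31004922e-04,  1.99547388e-01,  9.79887791e-01, -8.60682707e-04]), 'force': array([-0.49488601, -0.30824958,  0.39919621]), 'ft_torque': array([-0.01359102,  0.02234891,  0.01897597]), 'grip_width': 0.08538650352943605}
```

View pics/side0.png

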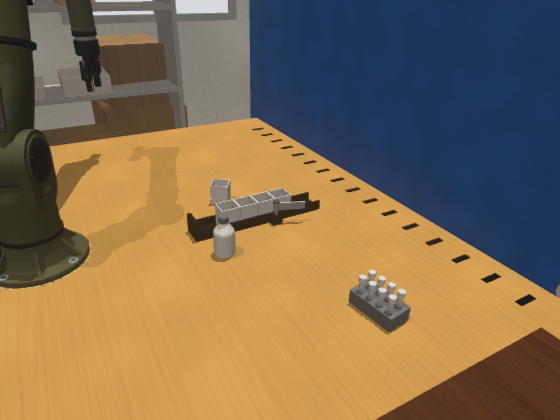

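View pics/top0.png

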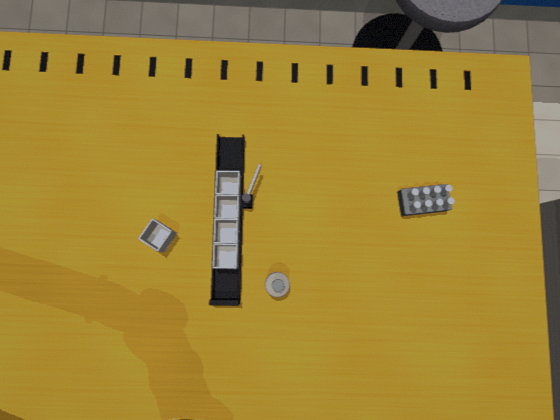

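Run:
```python
import cv2
t=cv2.imread('pics/top0.png');s=cv2.imread('pics/side0.png')
cv2.imwrite('pics/topc.png',cv2.resize(t[125:315,130:310],None,fx=3.1,fy=3.1,interpolation=cv2.INTER_CUBIC))
cv2.imwrite('pics/sidec.png',cv2.resize(s[165:265,180:330],None,fx=5,fy=5,interpolation=cv2.INTER_CUBIC))
```

```text
(no output)
```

View pics/topc.png

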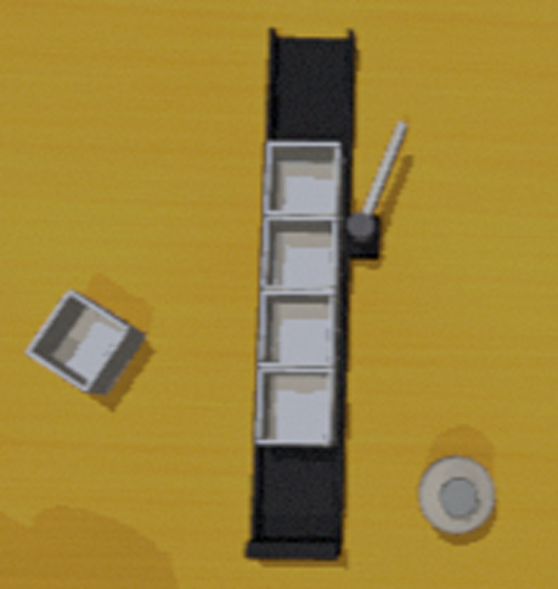

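View pics/sidec.png

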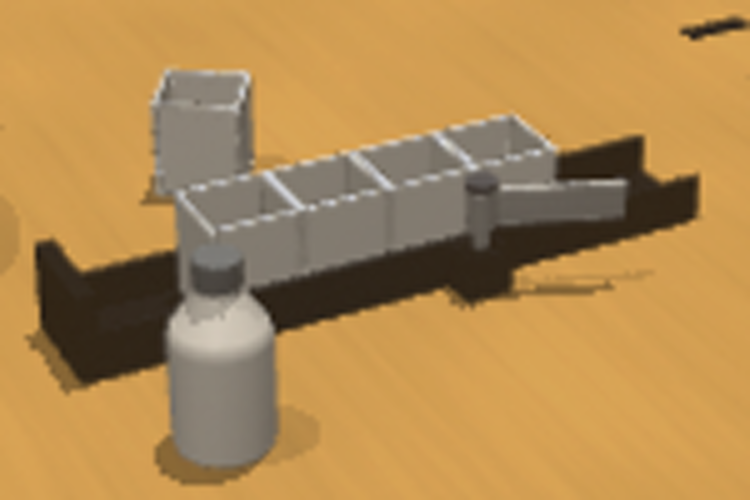

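```bash
cat >> h.py <<'E'
def cam(f):
    fl=210/np.tan(np.radians(float(f['fov_y'])/2)); return fl,float(f['cx']),float(f['cy']),np.array(f['camera_from_world'])
def proj(f,P):
    fl,cx,cy,M=cam(f); p=M[:3,:3]@np.asarray(P)+M[:3,3]; return np.array([cx+fl*p[0]/-p[2],cy-fl*p[1]/-p[2]])
def unproj(f,uv,z):
    fl,cx,cy,M=cam(f); d=M[:3,:3].T@np.array([(uv[0]-cx)/fl,-(uv[1]-cy)/fl,-1]); c=-M[:3,:3].T@M[:3,3]
    return c+d*(z-c[2])/d[2]
E
cat > fit.py <<'E'
from h import *
from scipy.optimize import least_squares
T=np.load('pics/top0.npz');S=np.load('pics/side0.npz')
for f in(T,S):
    M=f['camera_from_world'];print('cam',-M[:3,:3].T@M[:3,3])
tc=lambda a,b:(130+(a+.5)/3.1-.5,125+(b+.5)/3.1-.5); sc=lambda a,b:(180+(a+.5)/5-.5,165+(b+.5)/5-.5)
# p=[x,y,yaw,xfront,angle]
def W(p,c):
    c0,s0=np.cos(p[2]),np.sin(p[2]); return [p[0]+c0*c[0]-s0*c[1],p[1]+s0*c[0]+c0*c[1],c[2]]
obs=[(T,tc(269,30),lambda p:(-.19,-.0315,.028)),(T,tc(355,30),lambda p:(-.19,.0315,.028)),
(T,tc(247,557),lambda p:(.19,-.0315,.052)),(T,tc(340,556),lambda p:(.19,.0315,.052)),
(T,tc(267,142),lambda p:(p[3]-.208,-.025,.066)),(T,tc(341,142),lambda p:(p[3]-.208,.025,.066)),
(T,tc(256,445),lambda p:(p[3],-.025,.066)),(T,tc(332,444),lambda p:(p[3],.025,.066)),
(T,tc(362,227),lambda p:(-.037,.0415,.068)),
(T,tc(402,122),lambda p:(-.037-.08*np.cos(p[4]),.0415-.08*np.sin(p[4]),.062)),
(S,sc(627,181),lambda p:(-.037-.08*np.cos(p[4]),.0415-.08*np.sin(p[4]),.062)),
(S,sc(481,180),lambda p:(-.037,.0415,.068)),
(S,sc(178,193),lambda p:(p[3],-.025,.066)),(S,sc(217,237),lambda p:(p[3],.025,.066)),
(S,sc(512,116),lambda p:(p[3]-.208,-.025,.066)),(S,sc(555,150),lambda p:(p[3]-.208,.025,.066)),
(S,sc(697,175),lambda p:(-.19,.0315,.028)),(S,sc(38,245),lambda p:(.19,-.0315,.052)),(S,sc(88,383),lambda p:(.19,.0315,0))]
res=lambda p:np.concatenate([proj(f,W(p,g(p)))-uv for f,uv,g in obs])
r=least_squares(res,[.6,-.1,np.pi,.1,-.4],loss='soft_l1')
print(r.x.round(4)); print(res(r.x).reshape(-1,2).round(1).tolist())
np.save('fit.npy',r.x)
for n,uv,z in(('spare',tc(85,343),.066),('bottle',tc(458,497),.105),('rack',(426,198),.07)):print(n,unproj(T,uv,z).round(3))
p=r.x
print('hinge',W(p,(-.037,.0415,.05)),'tip',W(p,(-.037-.08*np.cos(p[4]),.0415-.08*np.sin(p[4]),.05)),'rear',W(p,(p[3]-.208,0,.05)),'stop',W(p,(.178,0,.03)))
E
python3 fit.py
```

```text
cam [ 0.42948607 -0.15399698  0.96004643]
cam [ 0.08640378 -0.98476383  0.59597828]
[ 0.5416 -0.0703  3.1593  0.113  -0.3444]
[[-0.0, -1.0], [-0.0, -0.4], [0.0, 0.8], [0.3, 1.3], [0.3, -0.2], [-0.3, 0.3], [0.6, -0.3], [0.2, 0.2], [-0.1, -0.7], [0.3, -0.3], [0.0, -0.6], [0.4, -0.4], [-0.7, -0.4], [-0.9, -1.0], [0.1, -1.0], [0.7, -0.8], [0.8, -0.1], [-1.0, -0.5], [-0.9, 0.5]]
spare [0.492 0.072 0.066]
bottle [ 0.398 -0.181  0.105]
rack [ 0.59  -0.499  0.07 ]
hinge [np.float64(0.5792991141503959), np.float64(-0.11114065415049648), 0.05] tip [np.float64(0.6550669870358474), np.float64(-0.13681611789341752), 0.05] rear [np.float64(0.6365596108389819), np.float64(-0.06861926902488241), 0.05] stop [np.float64(0.3635974573415831), np.float64(-0.07345716638817366), 0.03]
```

{"api": "apply_moves", "payload": {
  "motion": [
    [0,0,0,-0.09],
    [0,0,0,-0.09],
    [0,0,0,-0.09],
    [0,0,0,0]
  ],
  "fingers": -1
}}

```text
time_s: 0.5
ee_pos: [0.2535, 0.5967, 0.2526]
ee_rot: [-0.001, -0.019, 1.0, -0.003]
force: [0.1, -0.0, 0.2]
grip_width: 0.0284
```

```bash
cat >> h.py <<'E'
from scipy.spatial.transform import Rotation as Ro
P=None
def st():
    o=arm.get_obs(); p=np.load('fit.npy'); q=np.array(o['ee_rot']); R=Ro.from_quat(q,scalar_first=True).as_matrix()
    c,s=np.cos(p[2]),np.sin(p[2]); d=o['ee_pos'][:2]-p[:2]
    return o,p,R,np.array([c*d[0]+s*d[1],-s*d[0]+c*d[1],o['ee_pos'][2]])
def go(*targets):
    """tool shift (units) to carrier-frame TCP targets"""
    o,p,R,cur=st(); c,s=np.cos(p[2]),np.sin(p[2])
    yaw=np.arctan2(R[1,0],R[0,0]); dy=(p[2]-yaw+np.pi)%(2*np.pi)-np.pi
    print('t',round(o['time_s'],2),'carrier TCP mm',(cur*1e3).round(1),'turn units',round(-dy/(np.pi/2),4),'F',o['force'].round(1),'w',round(o['grip_width'],4),'tilt',R[:,2].round(3))
    for t in targets:
        d=np.array(t)-cur; w=np.array([c*d[0]-s*d[1],s*d[0]+c*d[1],d[2]]); print(t,'->',(R.T@w/.5).round(4)); cur=np.array(t)
E
python3 -c "
from h import *
go((-.135,0,.2),(-.135,0,.055))"
```

```text
t 0.5 carrier TCP mm [ 276.2 -672.   252.6] turn units 0.0128 F [ 0.1 -0.   0.2] w 0.0284 tilt [-0.002 -0.006 -1.   ]
(-0.135, 0, 0.2) -> [-0.7955 -1.3595  0.1114]
(-0.135, 0, 0.055) -> [-0.0007  0.0018  0.29  ]
```

{"api": "apply_moves", "payload": {
  "motion": [
    [-0.02,-0.035,0,0.013],
    [-0.046,-0.08,0.006,0],
    [-0.046,-0.08,0.006,0],
    [-0.046,-0.08,0.006,0],
    [-0.046,-0.08,0.006,0],
    [-0.046,-0.08,0.006,0],
    [-0.046,-0.08,0.006,0],
    [-0.046,-0.08,0.006,0],
    [-0.046,-0.08,0.006,0],
    [-0.046,-0.08,0.006,0]
  ]
}}

```text
time_s: 1.5
ee_pos: [0.4725, 0.2126, 0.2219]
ee_rot: [-0.004, 0.003, 1.0, -0.002]
force: [1.1, 0.9, -0.4]
grip_width: -0.0
```

```bash
python3 -c "
from h import *
go((-.135,0,.2),(-.135,0,.055))"
```

```text
t 1.5 carrier TCP mm [  64.  -284.1  221.9] turn units -0.0153 F [ 1.1  0.9 -0.4] w -0.0 tilt [-0.008 -0.003 -1.   ]
(-0.135, 0, 0.2) -> [-0.412  -0.5583  0.0425]
(-0.135, 0, 0.055) -> [-0.0022  0.001   0.29  ]
```

{"api": "apply_moves", "payload": {
  "motion": [
    [-0.055,-0.075,0.006,-0.005],
    [-0.055,-0.075,0.006,-0.005],
    [-0.055,-0.075,0.006,-0.005],
    [-0.055,-0.075,0.006,0],
    [-0.055,-0.075,0.006,0],
    [-0.055,-0.075,0.006,0],
    [-0.04,-0.055,0,0],
    [-0.02,-0.03,0,0],
    [0,0,0,0]
  ]
}}

```text
time_s: 2.4
ee_pos: [0.673, -0.0769, 0.2003]
ee_rot: [-0.004, 0.013, 1.0, -0.004]
force: [-0.4, -0.2, 0.0]
grip_width: 0.0
```

```bash
python3 -c "
from h import *
go((-.135,0,.2),(-.135,0,.055))"
```

```text
t 2.4 carrier TCP mm [-131.2    8.9  200.3] turn units -0.0281 F [-0.4 -0.2  0. ] w 0.0 tilt [-0.009 -0.008 -1.   ]
(-0.135, 0, 0.2) -> [-0.0067  0.0181  0.0005]
(-0.135, 0, 0.055) -> [-0.0024  0.0023  0.29  ]
```

{"api": "apply_moves", "payload": {
  "motion": [
    [-0.012,0.01,0,-0.015],
    [-0.012,0.008,0,-0.013],
    [0,0,0.05,0],
    [0,0,0.06,0],
    [0,0,0.05,0],
    [0,0,0.02,0],
    [0,0,0,0]
  ]
}}

```text
time_s: 3.1
ee_pos: [0.6865, -0.0523, 0.1091]
ee_rot: [-0.003, -0.017, 1.0, 0.0]
force: [-0.2, -0.3, 0.8]
grip_width: 0.0
```

```bash
python3 -c "
from h import *
go((-.14,0,.11),(-.14,0,.055))
a=snap('top','t1')['pixels'][125:315,130:330,::-1];b=snap('side','s1')['pixels'][125:265,180:340,::-1]
cv2.imwrite('pics/c1.png',np.hstack([cv2.resize(a,(400,380),interpolation=2),cv2.resize(b,(400,380*1),interpolation=2)]))"
```

```text
t 3.1 carrier TCP mm [-145.2  -15.4  109.1] turn units 0.01 F [-0.2 -0.3  0.8] w 0.0 tilt [-0.006  0.001 -1.   ]
(-0.14, 0, 0.11) -> [ 0.0109 -0.0307 -0.0017]
(-0.14, 0, 0.055) -> [-6.0e-04 -1.0e-04  1.1e-01]
```

View pics/c1.png

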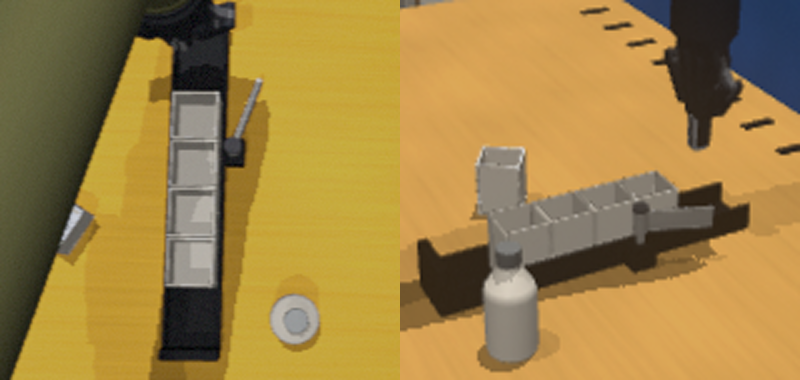

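{"api": "apply_moves", "payload": {
  "motion": [
    [0.01,-0.02,0,0.01],
    [0,-0.01,0,0],
    [0,0,0,0],
    [0,0,0,0]
  ]
}}

```text
time_s: 3.6
ee_pos: [0.6851, -0.0706, 0.1164]
ee_rot: [0.003, -0.007, 1.0, -0.0]
force: [-0.9, 1.1, -0.4]
grip_width: -0.0001
```

```bash
python3 -c "
from h import *
go((-.14,0,.11),(-.14,0,.055))"
```

```text
t 3.6 carrier TCP mm [-143.5    2.8  116.4] turn units -0.0019 F [-0.9  1.1 -0.4] w -0.0001 tilt [ 0.005 -0.    -1.   ]
(-0.14, 0, 0.11) -> [0.0071 0.0056 0.0128]
(-0.14, 0, 0.055) -> [0.0006 0.     0.11  ]
```

{"api": "apply_moves", "payload": {
  "motion": [
    [0,0.004,0.03,0],
    [0,0,0.04,0],
    [0,0,0.025,0],
    [0,0,0.01,0],
    [0,0,0,0],
    [0,0,0,0]
  ]
}}

```text
time_s: 4.2
ee_pos: [0.6855, -0.0678, 0.06]
ee_rot: [0.003, -0.007, 1.0, 0.0]
force: [0.3, 0.0, -0.4]
grip_width: -0.0
```

```bash
python3 -c "
from h import *
go((-.106,0,.055),(-.041,0,.055))"
```

```text
t 4.2 carrier TCP mm [-1.439e+02  1.000e-01  6.000e+01] turn units -0.0019 F [ 0.3  0.  -0.4] w -0.0 tilt [ 0.005  0.001 -1.   ]
(-0.106, 0, 0.055) -> [ 0.0759 -0.      0.0096]
(-0.041, 0, 0.055) -> [ 0.13   -0.0004 -0.0007]
```

{"api": "apply_moves", "payload": {
  "motion": [
    [0.01,0,0.003,0],
    [0.01,0,0.003,0],
    [0.01,0,0,0],
    [0.01,0,0,0],
    [0.008,0,0,0],
    [0.006,0,0,0],
    [0.006,0,0,0],
    [0.006,0,0,0]
  ]
}}

```text
time_s: 5.0
ee_pos: [0.6511, -0.0685, 0.0594]
ee_rot: [0.005, -0.007, 1.0, 0.0]
force: [1.1, -0.9, -0.2]
grip_width: 0.0003
```

```bash
python3 -c "
from h import *
go((-.106,0,.055),(-.041,0,.055))"
```

```text
t 5.0 carrier TCP mm [-109.5    0.2   59.4] turn units -0.002 F [ 1.1 -0.9 -0.2] w 0.0003 tilt [ 0.01   0.001 -1.   ]
(-0.106, 0, 0.055) -> [0.0071 0.0003 0.0087]
(-0.041, 0, 0.055) -> [ 0.13   -0.0004 -0.0012]
```

{"api": "apply_moves", "payload": {
  "motion": [
    [0.004,0,0.002,0],
    [0.004,0,0.002,0],
    [0.005,0,0.001,0],
    [0.006,0,0.001,0],
    [0.006,0,0,0],
    [0.006,0,0,0],
    [0.006,0,0,0],
    [0.006,0,0,0],
    [0.006,0,0,0],
    [0.006,0,0,0]
  ]
}}

```text
time_s: 6.0
ee_pos: [0.626, -0.0687, 0.058]
ee_rot: [0.01, -0.008, 1.0, -0.0]
force: [3.3, 0.0, -0.1]
grip_width: -0.0001
```

```bash
python3 -c "
from h import *
go((-.106,0,.055),(-.041,0,.055))
a=snap('top','t2')['pixels'][125:315,130:330,::-1];b=snap('side','s2')['pixels'][145:265,180:340,::-1]
cv2.imwrite('pics/c2.png',np.hstack([cv2.resize(a,(400,380),interpolation=2),cv2.resize(b,(400,300*1),interpolation=2,dst=None) if 0 else cv2.resize(b,(400,380),interpolation=2)]))"
```

```text
t 6.0 carrier TCP mm [-84.5  -0.1  58. ] turn units -0.0015 F [ 3.3  0.  -0.1] w -0.0001 tilt [ 0.02  0.   -1.  ]
(-0.106, 0, 0.055) -> [-0.043  -0.0001  0.0069]
(-0.041, 0, 0.055) -> [ 0.13   -0.0003 -0.0026]
```

View pics/c2.png

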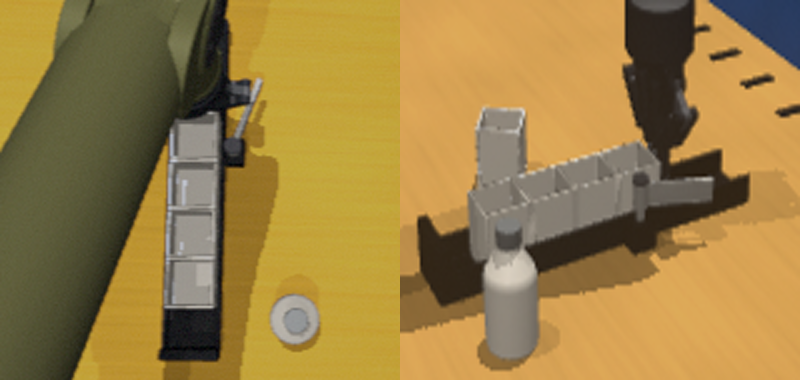

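{"api": "apply_moves", "payload": {
  "motion": [
    [0.006,0,0,0],
    [0.006,0,0,0],
    [0.006,0,0,0],
    [0.006,0,0,0],
    [0.006,0,0,0],
    [0.006,0,0,0],
    [0.006,0,0,0],
    [0.006,0,0,0],
    [0.006,0,0,0],
    [0.006,0,0,0]
  ]
}}

```text
time_s: 7.1
ee_pos: [0.5942, -0.0693, 0.0579]
ee_rot: [0.011, -0.008, 1.0, -0.0]
force: [4.6, 0.3, 2.4]
grip_width: 0.0001
```

```bash
python3 -c "
from h import *
go((-.106,0,.055),(-.041,0,.055))
f=snap('side','s3');cv2.imwrite('pics/c3.png',cv2.resize(f['pixels'][145:265,180:340,::-1],None,fx=5,fy=5,interpolation=2))"
```

```text
t 7.1 carrier TCP mm [-52.7  -0.1  57.9] turn units -0.0015 F [4.6 0.3 2.4] w 0.0001 tilt [ 0.022  0.    -1.   ]
(-0.106, 0, 0.055) -> [-0.1065  0.      0.0082]
(-0.041, 0, 0.055) -> [ 0.13   -0.0003 -0.0028]
```

View pics/c3.png

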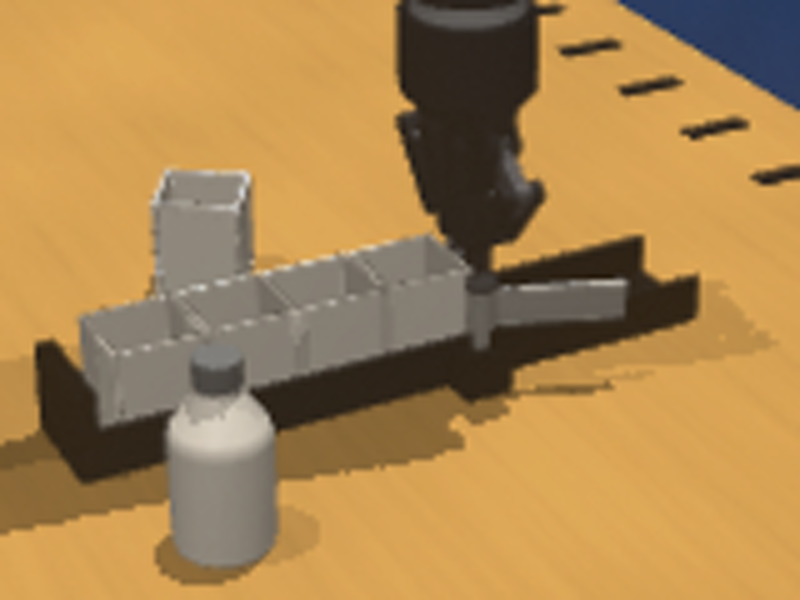

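{"api": "apply_moves", "payload": {
  "motion": [
    [0.005,0,0,0],
    [0.005,0,0,0],
    [0.005,0,0,0],
    [0.005,0,0,0]
  ]
}}

```text
time_s: 7.55
ee_pos: [0.5834, -0.0694, 0.0579]
ee_rot: [0.011, -0.008, 1.0, 0.0]
force: [4.6, -0.4, 1.5]
grip_width: -0.0001
```

{"api": "apply_moves", "payload": {
  "motion": [
    [0.005,0,0,0],
    [0.005,0,0,0]
  ]
}}

```text
time_s: 7.75
ee_pos: [0.583, -0.0697, 0.0594]
ee_rot: [0.017, -0.008, 1.0, -0.001]
force: [9.6, 0.2, -2.0]
grip_width: 0.0
```

{"api": "apply_moves", "payload": {
  "motion": [
    [0.005,0,0,0],
    [0.005,0,0,0]
  ]
}}

```text
time_s: 7.95
ee_pos: [0.5831, -0.0696, 0.0611]
ee_rot: [0.023, -0.008, 1.0, -0.001]
force: [9.5, 0.0, -2.5]
grip_width: -0.0003
```

{"api": "apply_moves", "payload": {
  "motion": [
    [-0.005,0,0,0],
    [-0.01,0,0,0],
    [-0.02,0,0,0],
    [-0.03,0,0,0],
    [-0.03,0,0,0],
    [-0.03,0,0,0],
    [-0.01,0,-0.01,0],
    [0,0,-0.05,0],
    [0,0,-0.05,0],
    [0,0,-0.03,0]
  ]
}}

```text
time_s: 8.95
ee_pos: [0.6416, -0.0683, 0.1262]
ee_rot: [0.008, -0.008, 1.0, -0.001]
force: [0.5, 0.8, 1.1]
grip_width: 0.0
```

```bash
python3 -c "
from h import *
go((-.13,0,.13),(-.13,.12,.13))
a=snap('top','t4')['pixels'][125:315,130:330,::-1];b=snap('side','s4')['pixels'][145:265,180:340,::-1]
cv2.imwrite('pics/c4.png',cv2.resize(b,None,fx=5,fy=5,interpolation=2));cv2.imwrite('pics/c4t.png',cv2.resize(a,None,fx=3,fy=3,interpolation=2))"
```

```text
t 8.95 carrier TCP mm [-100.    -0.2  126.2] turn units -0.0015 F [0.5 0.8 1.1] w 0.0 tilt [ 0.015 -0.001 -1.   ]
(-0.13, 0, 0.13) -> [-0.06   -0.0003 -0.0068]
(-0.13, 0.12, 0.13) -> [-0.0006 -0.24    0.0004]
```

View pics/c4.png

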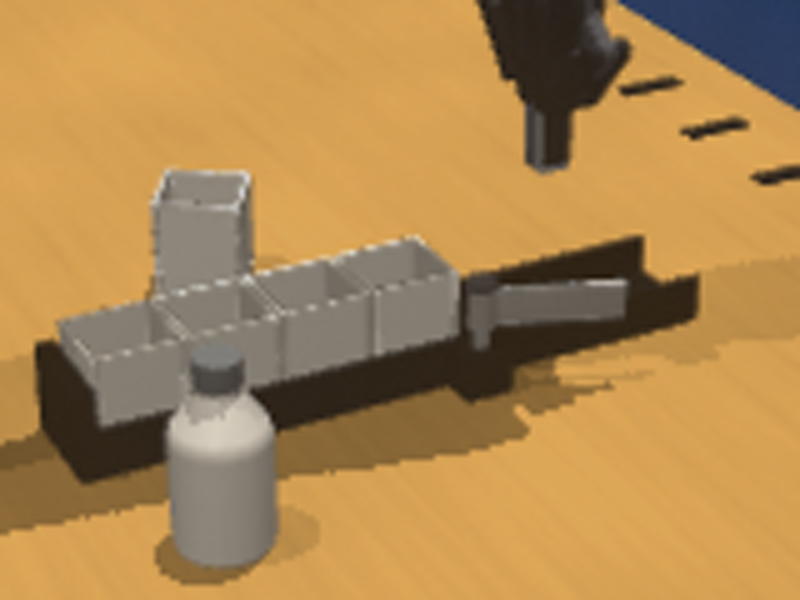

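View pics/c4t.png

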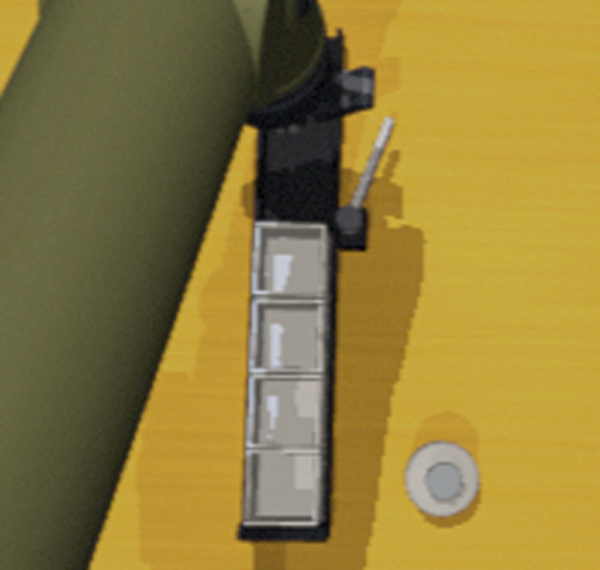

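```bash
cat > path.py <<'E'
from h import *
def pt(th,m=0,r=.055,z=.062):
    d=.003+.011*abs(np.sin(th))+.0145*abs(np.cos(th))+m
    return (round(-.037-r*np.cos(th)-d*np.sin(th),4),round(.0415-r*np.sin(th)+d*np.cos(th),4),z)
if __name__=='__main__':
    T=np.load('pics/t4.npz'); p=np.load('fit.npy')
    for x,y in((.178,-.025),(.178,.025),(-.03,-.025),(-.03,.025)):
        c,s=np.cos(p[2]),np.sin(p[2]);uv=proj(T,(p[0]+c*x-s*y,p[1]+s*x+c*y,.066)); print(x,y,((uv-[130,125])*3+1).round(1))
    s=pt(-.344,.012)
    go((s[0],s[1],.13),s,*[pt(t) for t in np.linspace(-.344,1.571,9)])
E
python3 path.py
```

```text
0.178 -0.025 [246.6 525.4]
0.178 0.025 [319.6 525.8]
-0.03 -0.025 [256.3 226.2]
-0.03 0.025 [326.8 227.3]
t 9.05 carrier TCP mm [-101.2   -0.   127.2] turn units -0.0015 F [0.2 0.4 0. ] w 0.0001 tilt [ 0.019 -0.001 -1.   ]
(np.float64(-0.0779), np.float64(0.0905), 0.13) -> [ 0.0461 -0.1812 -0.0062]
(np.float64(-0.0779), np.float64(0.0905), 0.062) -> [0.0026 0.0002 0.136 ]
(np.float64(-0.0819), np.float64(0.0792), 0.062) -> [-0.0079  0.0226  0.0001]
(np.float64(-0.0898), np.float64(0.0657), 0.062) -> [-0.0157  0.027   0.0003]
(np.float64(-0.094), np.float64(0.0528), 0.062) -> [-0.0083  0.0258  0.0001]
(np.float64(-0.0957), np.float64(0.0405), 0.062) -> [-0.0033  0.0246  0.    ]
(np.float64(-0.0942), np.float64(0.0272), 0.062) -> [ 0.0031  0.0266 -0.0001]
(np.float64(-0.0889), np.float64(0.0138), 0.062) -> [ 0.0107  0.0268 -0.0002]
(np.float64(-0.0796), np.float64(0.0016), 0.062) -> [ 0.0187  0.0244 -0.0004]
(np.float64(-0.0667), np.float64(-0.0079), 0.062) -> [ 0.0258  0.0189 -0.0005]
(np.float64(-0.051), np.float64(-0.0135), 0.062) -> [ 0.0314  0.0111 -0.0006]
```

```bash
python3 -c "
import cv2,numpy as np
for n,r0,r1 in(('0',175,285),('4',190,305)):
    t=np.load('pics/%s.npz'%('top0' if n=='0' else 't4'))['pixels']
    g=t[:,:,1].astype(int)
    for u in (214,217,222,228): print(n,u,[ (v,g[v,u]) for v in range(r0-12,r1)] if 0 else ' '.join(f'{g[v,u]}' for v in range(164 if n=='0' else 190,274 if n=='0' else 304)))
a=cv2.imread('pics/t4.png')[192:306,205:245]; b=cv2.imread('pics/top0.png')[165:279,205:245]
cv2.imwrite('pics/z.png',cv2.resize(np.hstack([b,a]),None,fx=5,fy=5,interpolation=0))"
```

```text
0 214 143 142 143 141 142 141 140 123 123 122 121 122 123 128 113 111 111 113 116 116 107 108 110 108 110 110 109 105 107 107 104 105 104 110 97 97 100 101 100 98 99 103 103 106 130 129 130 124 123 125 125 147 148 121 107 149 146 145 144 146 149 149 151 148 150 148 150 155 153 140 139 150 149 148 146 142 126 103 172 136 154 137 136 134 137 131 131 131 131 130 133 134 134 133 135 133 119 120 120 119 119 110 110 174 85 16 8 6 5 10
0 217 21 18 24 14 18 26 99 174 141 132 133 133 135 133 118 118 116 119 118 117 113 109 97 87 85 85 85 80 99 171 140 154 96 78 78 79 81 79 80 81 80 81 76 76 77 83 81 78 77 79 77 76 90 149 144 174 101 72 75 73 76 73 77 73 79 93 91 94 93 93 94 94 96 110 102 95 90 94 172 149 153 90 93 103 106 105 104 115 113 115 109 114 114 122 120 120 117 117 117 118 117 119 134 175 91 29 20 29 36 33
0 222 36 34 33 32 31 31 89 175 103 84 84 86 88 137 151 150 150 150 167 166 167 166 168 165 167 162 162 175 174 174 142 173 101 83 84 90 150 152 150 151 165 166 166 167 165 168 174 175 175 174 174 173 176 174 160 174 91 80 91 150 153 154 152 153 172 174 176 174 174 175 176 176 176 17
[... 1592 characters left out ...]
 200 199 199 199 200 198 183 199 198 167 153 98 161 110 152 153 152 152 155 175 177 177 176 176 177 176 155 155 155 154 154 154 153 155 148 131 125 156 154 153 154 155 154 155 154 155 154 154 154 154 155 155 154 154 155 153 156 155 154 97 89 157 58 18 23 20
4 228 24 24 22 17 15 20 18 15 32 90 139 101 92 95 125 152 154 152 153 152 154 154 150 152 152 152 152 152 154 152 152 154 144 119 104 165 106 93 125 152 154 153 154 152 154 153 152 154 154 153 155 155 152 153 155 155 152 129 151 102 162 110 151 154 155 168 169 169 169 168 155 154 152 153 154 154 153 155 154 154 154 156 153 146 158 180 144 169 169 169 169 169 171 169 170 169 171 169 154 153 152 155 154 153 155 155 154 93 95 183 89 28 32 31
```

View pics/z.png

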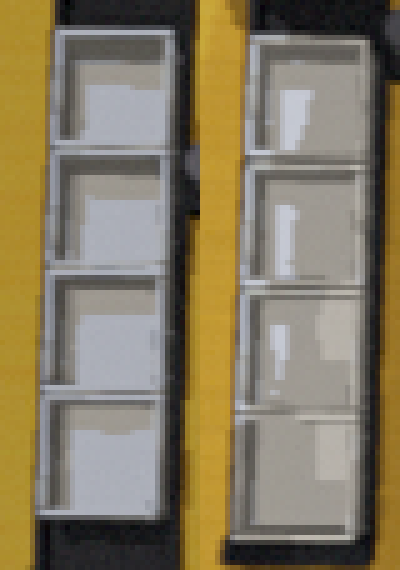

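```bash
python3 -c "
from h import *
p=np.load('fit.npy');c,s=np.cos(p[2]),np.sin(p[2])
W=lambda x,y,z:(p[0]+c*x-s*y,p[1]+s*x+c*y,z)
for n,f0 in(('top0',p[3]),('t4',.178)):
    T=np.load('pics/%s.npz'%n); print(n,[round(proj(T,W(f0-.052*k,.0,.066))[1],2) for k in range(5)])
for n,f0 in(('side0',p[3]),('s4',.178)):
    T=np.load('pics/%s.npz'%n); print(n,[proj(T,W(f0-.052*k,.025,.066)).round(1).tolist() for k in range(5)])
a=cv2.imread('pics/s4.png')[190:240,185:285]; b=cv2.imread('pics/side0.png')[185:235,210:310]
cv2.imwrite('pics/z2.png',cv2.resize(np.vstack([b,a]),None,fx=6,fy=6,interpolation=2)[:600])"
```

```text
top0 [np.float64(267.98), np.float64(242.97), np.float64(218.4), np.float64(194.25), np.float64(170.52)]
t4 [np.float64(299.87), np.float64(274.3), np.float64(249.18), np.float64(224.5), np.float64(200.25)]
side0 [[222.1, 211.0], [240.5, 206.4], [258.1, 202.0], [275.0, 197.8], [291.3, 193.8]]
s4 [[198.0, 217.0], [217.4, 212.2], [236.0, 207.5], [253.8, 203.1], [270.9, 198.9]]
```

View pics/z2.png

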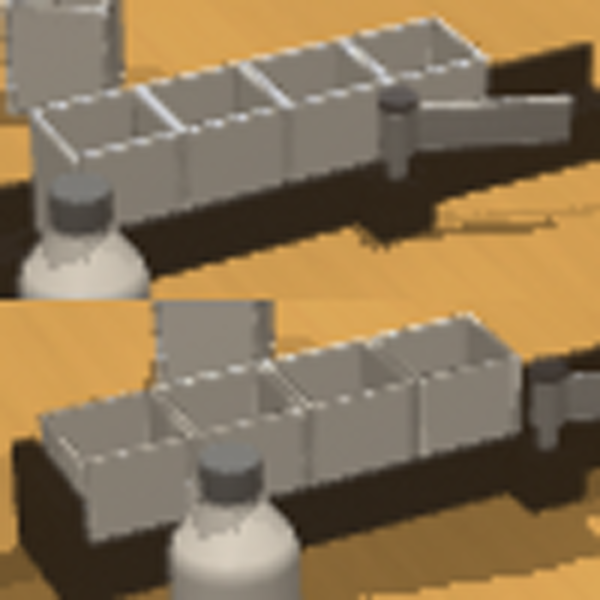

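{"api": "apply_moves", "payload": {
  "motion": [
    [0,0,0.03,0],
    [0,0,0.05,0],
    [0,0,0.04,0],
    [0,0,0.02,0],
    [0,0,0,0],
    [0.01,0,0,0],
    [0.015,0,0,0],
    [0.015,0,0,0],
    [0.012,0,0,0],
    [0,0,0,0]
  ]
}}

```text
time_s: 10.05
ee_pos: [0.6111, -0.0688, 0.0474]
ee_rot: [0.005, -0.007, 1.0, -0.0]
force: [0.3, -0.1, 0.6]
grip_width: 0.0003
```

```bash
python3 -c "
from h import *
go((-.048,0,.055),(-.041,0,.055))
f=snap('side','s5');cv2.imwrite('pics/c5.png',cv2.resize(f['pixels'][180:250,190:290,::-1],None,fx=8,fy=8,interpolation=2))"
```

```text
t 10.05 carrier TCP mm [-69.6  -0.3  47.4] turn units -0.0019 F [ 0.3 -0.1  0.6] w 0.0003 tilt [ 0.011 -0.001 -1.   ]
(-0.048, 0, 0.055) -> [ 0.043  -0.0007 -0.0156]
(-0.041, 0, 0.055) -> [ 0.014  -0.     -0.0001]
```

View pics/c5.png

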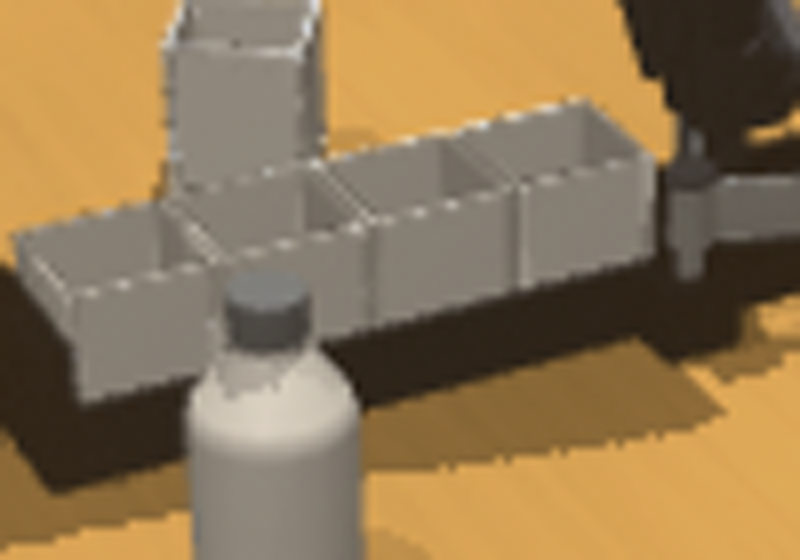

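{"api": "apply_moves", "payload": {
  "motion": [
    [0.008,0,-0.004,0],
    [0.008,0,-0.004,0],
    [0.008,0,0,0],
    [0.006,0,0,0],
    [0.005,0,0,0],
    [0.005,0,0,0]
  ]
}}

```text
time_s: 10.7
ee_pos: [0.5914, -0.069, 0.053]
ee_rot: [0.007, -0.008, 1.0, -0.0]
force: [0.4, -0.1, -0.0]
grip_width: -0.0002
```

{"api": "apply_moves", "payload": {
  "motion": [
    [0.005,0,0,0],
    [0.005,0,0,0],
    [0.005,0,0,0]
  ]
}}

```text
time_s: 11.0
ee_pos: [0.5837, -0.0691, 0.0528]
ee_rot: [0.008, -0.008, 1.0, -0.0]
force: [1.9, 0.0, 0.4]
grip_width: 0.0003
```

{"api": "apply_moves", "payload": {
  "motion": [
    [0.005,0,0,0],
    [0.005,0,0,0]
  ]
}}

```text
time_s: 11.2
ee_pos: [0.5832, -0.0692, 0.0544]
ee_rot: [0.013, -0.008, 1.0, -0.001]
force: [7.5, -0.5, -1.9]
grip_width: -0.0
```

```bash
python3 -c "
from h import *
go((-.048,0,.055))
f=snap('side','s6');cv2.imwrite('pics/c6.png',cv2.resize(f['pixels'][180:250,190:290,::-1],None,fx=8,fy=8,interpolation=2))"
```

```text
t 11.2 carrier TCP mm [-41.7  -0.4  54.4] turn units -0.0014 F [ 7.5 -0.5 -1.9] w -0.0 tilt [ 0.026 -0.002 -1.   ]
(-0.048, 0, 0.055) -> [-0.0127 -0.0008 -0.0008]
```

View pics/c6.png

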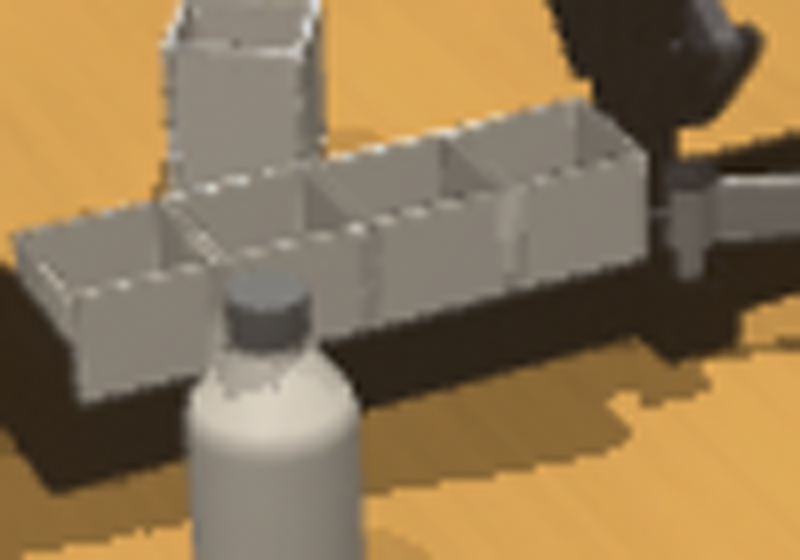

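{"api": "apply_moves", "payload": {
  "motion": [
    [0,0,0,0],
    [-0.001,0,0,0],
    [-0.001,0,0,0],
    [-0.002,0,0,0],
    [-0.002,0,0,0],
    [-0.003,0,0,0],
    [-0.004,0,0,0],
    [-0.005,0,0,0],
    [-0.008,0,0,0],
    [-0.01,0,0,0]
  ]
}}

```text
time_s: 12.25
ee_pos: [0.6004, -0.0689, 0.0542]
ee_rot: [0.011, -0.008, 1.0, -0.001]
force: [-1.3, 0.8, -0.1]
grip_width: 0.0001
```

```bash
python3 -c "
from h import *
go((-.048,0,.055))
f=snap('side','s7');cv2.imwrite('pics/c7.png',cv2.resize(f['pixels'][180:250,190:290,::-1],None,fx=8,fy=8,interpolation=2))"
```

```text
t 12.25 carrier TCP mm [-58.8  -0.4  54.2] turn units -0.0016 F [-1.3  0.8 -0.1] w 0.0001 tilt [ 0.023 -0.001 -1.   ]
(-0.048, 0, 0.055) -> [ 0.0217 -0.0008 -0.002 ]
```

View pics/c7.png

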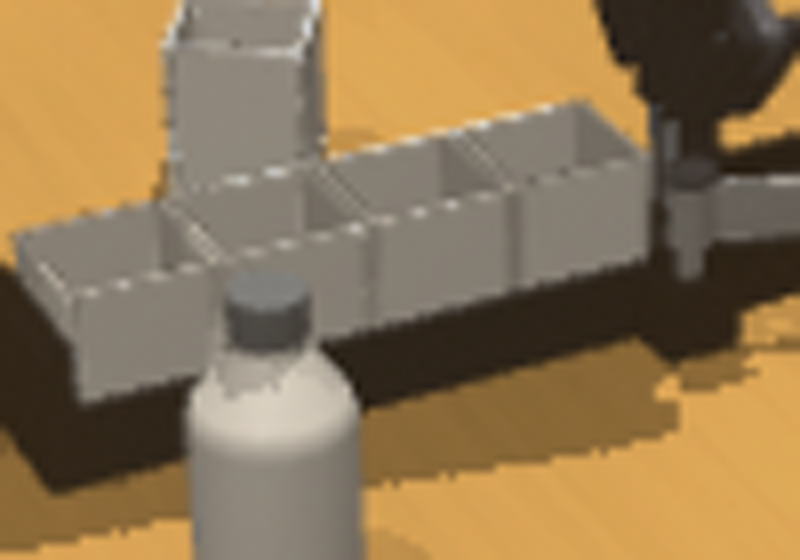

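{"api": "apply_moves", "payload": {
  "motion": [
    [-0.015,0,0,0],
    [-0.02,0,0,0],
    [-0.02,0,0,0],
    [-0.01,0,-0.02,0],
    [0,0,-0.05,0],
    [0,0,-0.06,0],
    [0,0,-0.03,0],
    [0,0,0,0]
  ]
}}

```text
time_s: 13.1
ee_pos: [0.637, -0.068, 0.139]
ee_rot: [0.012, -0.008, 1.0, -0.001]
force: [-0.1, -0.4, 0.3]
grip_width: 0.0002
```

```bash
python3 -c "
from h import *
f=snap('top','t8');g=f['pixels'][:,:,1]
for u in(217,222,228):print(u,' '.join(map(str,g[194:304,u])))"; python3 path.py
```

```text
217 17 17 14 10 17 95 201 110 98 98 97 94 91 95 98 96 96 95 94 92 94 97 93 90 87 93 89 91 121 197 150 196 113 89 91 88 91 94 111 110 110 112 113 113 101 103 113 114 110 116 112 116 121 117 197 143 176 115 123 126 136 135 135 136 136 136 142 144 144 143 142 143 143 143 153 155 154 153 146 151 121 154 148 148 149 149 147 149 154 155 155 154 155 154 155 155 156 154 155 155 155 153 150 94 100 154 58 26 22 16
222 24 24 20 20 19 60 159 92 93 91 102 151 152 153 152 158 198 200 199 200 200 200 199 199 200 200 200 199 181 156 109 165 104 96 129 152 155 153 159 198 201 201 201 200 199 200 201 201 199 199 200 201 199 166 153 100 162 110 152 155 153 155 158 199 200 199 200 198 198 179 174 158 153 156 155 156 155 154 147 130 126 155 156 155 154 153 154 154 154 155 154 156 153 153 155 154 154 154 154 155 155 156 155 92 92 157 62 17 26 21
228 15 13 22 21 16 64 159 106 91 96 100 139 153 153 153 152 154 152 155 153 154 151 151 151 152 154 154 152 136 156 100 155 104 93 127 152 154 152 155 154 151 152 152 153 153 153 154 154 154 155 151 154 154 154 153 108 156 107 151 157 155 154 153 152 155 154 154 1
[... 542 characters left out ...]
np.float64(-0.0819), np.float64(0.0792), 0.062) -> [-0.008   0.0226  0.0001]
(np.float64(-0.0898), np.float64(0.0657), 0.062) -> [-0.0158  0.027   0.0003]
(np.float64(-0.094), np.float64(0.0528), 0.062) -> [-0.0084  0.0258  0.0001]
(np.float64(-0.0957), np.float64(0.0405), 0.062) -> [-0.0034  0.0246  0.    ]
(np.float64(-0.0942), np.float64(0.0272), 0.062) -> [ 0.003   0.0266 -0.0001]
(np.float64(-0.0889), np.float64(0.0138), 0.062) -> [ 0.0106  0.0268 -0.0003]
(np.float64(-0.0796), np.float64(0.0016), 0.062) -> [ 0.0186  0.0244 -0.0005]
(np.float64(-0.0667), np.float64(-0.0079), 0.062) -> [ 0.0258  0.019  -0.0006]
(np.float64(-0.051), np.float64(-0.0135), 0.062) -> [ 0.0314  0.0111 -0.0007]
```

{"api": "apply_moves", "payload": {
  "motion": [
    [0,0,0.03,0],
    [0,0,0.055,0],
    [0,0,0.055,0],
    [0,0,0.022,0],
    [0,0,0,0],
    [0.02,0,0,0],
    [0.03,0,0,0],
    [0.02,0,0,0],
    [0.01,0,0,0],
    [0,0,0,0]
  ]
}}

```text
time_s: 14.15
ee_pos: [0.5913, -0.0688, 0.0463]
ee_rot: [0.007, -0.008, 1.0, -0.001]
force: [0.5, -0.6, 0.3]
grip_width: 0.0
```

```bash
python3 -c "
from h import *
go((-.048,0,.055),(-.042,0,.055))"
```

```text
t 14.15 carrier TCP mm [-49.8  -0.7  46.3] turn units -0.0014 F [ 0.5 -0.6  0.3] w 0.0 tilt [ 0.014 -0.002 -1.   ]
(-0.048, 0, 0.055) -> [ 0.0033 -0.0014 -0.0175]
(-0.042, 0, 0.055) -> [ 0.012  -0.     -0.0002]
```

{"api": "apply_moves", "payload": {
  "motion": [
    [0.004,0,-0.003,0],
    [0.004,0,0,0],
    [0.003,0,0,0],
    [0.003,0,0,0],
    [0.003,0,0,0]
  ]
}}

```text
time_s: 14.65
ee_pos: [0.5855, -0.0687, 0.0499]
ee_rot: [0.01, -0.008, 1.0, -0.001]
force: [2.8, 0.7, 1.3]
grip_width: -0.0005
```

{"api": "apply_moves", "payload": {
  "motion": [
    [0.003,0,0,0],
    [0.003,0,0,0]
  ]
}}

```text
time_s: 14.85
ee_pos: [0.5844, -0.0688, 0.0505]
ee_rot: [0.012, -0.008, 1.0, -0.001]
force: [6.2, 0.1, -1.0]
grip_width: -0.0001
```

{"api": "apply_moves", "payload": {
  "motion": [
    [-0.001,0,0,0],
    [-0.001,0,0,0],
    [-0.002,0,0,0],
    [-0.002,0,0,0],
    [-0.003,0,0,0],
    [-0.006,0,0,0],
    [-0.012,0,0,0],
    [-0.02,0,0,0],
    [-0.03,0,0,0],
    [-0.02,0,0,0]
  ]
}}

```text
time_s: 15.85
ee_pos: [0.6327, -0.0678, 0.05]
ee_rot: [0.009, -0.008, 1.0, -0.001]
force: [1.3, -0.3, 0.4]
grip_width: -0.0001
```

{"api": "apply_moves", "payload": {
  "motion": [
    [0,0,-0.02,0],
    [0,0,-0.05,0],
    [0,0,-0.06,0],
    [0,0,-0.04,0],
    [0,0,0,0],
    [0,0,0,0]
  ]
}}

```text
time_s: 16.45
ee_pos: [0.6318, -0.0679, 0.1391]
ee_rot: [0.008, -0.008, 1.0, -0.001]
force: [-0.1, 0.0, -0.9]
grip_width: -0.0003
```

```bash
python3 -c "
from h import *
f=snap('top','t9');g=f['pixels'][:,:,1]
for u in(217,222,228):print(u,' '.join(map(str,g[194:230,u])))
f=snap('side','s9');cv2.imwrite('pics/c9.png',cv2.resize(f['pixels'][180:250,190:290,::-1],None,fx=8,fy=8,interpolation=2))"; python3 path.py|tail -11|head -3
```

```text
217 12 8 10 12 12 64 166 144 104 101 100 93 94 93 93 95 98 95 93 94 91 97 98 90 88 90 91 88 112 196 149 199 102 89 109 95
222 20 21 21 19 22 42 123 131 99 92 96 127 152 153 154 152 157 199 200 200 199 199 200 199 199 200 201 200 199 163 107 153 87 91 121 154
228 27 19 17 15 20 31 92 137 101 90 96 124 154 153 154 154 152 153 153 153 154 151 152 151 153 154 152 154 153 141 128 155 105 90 111 151
(np.float64(-0.0779), np.float64(0.0905), 0.13) -> [ 0.0243 -0.1825  0.017 ]
(np.float64(-0.0779), np.float64(0.0905), 0.062) -> [0.002  0.0004 0.136 ]
(np.float64(-0.0819), np.float64(0.0792), 0.062) -> [-0.008   0.0226  0.    ]
```

View pics/c9.png

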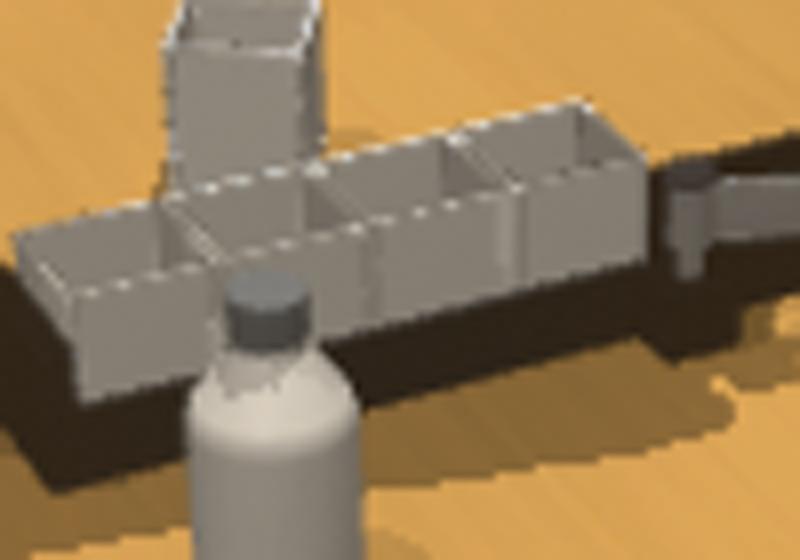

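{"api": "apply_moves", "payload": {
  "motion": [
    [0.004,-0.03,0,0],
    [0.008,-0.06,0,0],
    [0.008,-0.06,0,0],
    [0.004,-0.035,0,0],
    [0,0,0,0],
    [0,0,0,0]
  ]
}}

```text
time_s: 17.15
ee_pos: [0.6157, -0.1673, 0.1314]
ee_rot: [0.001, -0.008, 1.0, -0.002]
force: [0.0, -0.1, 0.2]
grip_width: -0.0002
```

```bash
python3 path.py|tail -12|head -3
```

```text
t 17.15 carrier TCP mm [-72.4  98.3 131.4] turn units -0.0016 F [ 0.  -0.1  0.2] w -0.0002 tilt [ 0.003 -0.004 -1.   ]
(np.float64(-0.0779), np.float64(0.0905), 0.13) -> [-0.011   0.0157  0.0028]
(np.float64(-0.0779), np.float64(0.0905), 0.062) -> [0.0004 0.0005 0.136 ]
```

{"api": "apply_moves", "payload": {
  "motion": [
    [0,0,0.03,0],
    [0,0,0.05,0],
    [0,0,0.035,0],
    [0,0,0.01,0],
    [0,0,0,0],
    [0,0,0,0]
  ]
}}

```text
time_s: 17.75
ee_pos: [0.6157, -0.16, 0.062]
ee_rot: [-0.0, -0.012, 1.0, 0.0]
force: [-0.8, 0.3, 0.0]
grip_width: -0.0
```

```bash
python3 path.py|tail -12|sed 's/np.float64//g'; python3 -c "
from h import *
f=snap('side','s10');cv2.imwrite('pics/c10.png',cv2.resize(f['pixels'][150:250,190:340,::-1],None,fx=5,fy=5,interpolation=2))"
```

```text
t 17.75 carrier TCP mm [-72.5  91.   62. ] turn units 0.0038 F [-0.8  0.3  0. ] w -0.0 tilt [-0.001  0.    -1.   ]
((-0.0779), (0.0905), 0.13) -> [-0.0107  0.001  -0.136 ]
((-0.0779), (0.0905), 0.062) -> [-1.00e-04 -0.00e+00  1.36e-01]
((-0.0819), (0.0792), 0.062) -> [-0.0081  0.0226 -0.    ]
((-0.0898), (0.0657), 0.062) -> [-0.016   0.0269 -0.    ]
((-0.094), (0.0528), 0.062) -> [-0.0086  0.0257  0.    ]
((-0.0957), (0.0405), 0.062) -> [-0.0035  0.0246  0.    ]
((-0.0942), (0.0272), 0.062) -> [0.0028 0.0266 0.    ]
((-0.0889), (0.0138), 0.062) -> [0.0104 0.0269 0.    ]
((-0.0796), (0.0016), 0.062) -> [0.0185 0.0245 0.    ]
((-0.0667), (-0.0079), 0.062) -> [0.0257 0.0192 0.    ]
((-0.051), (-0.0135), 0.062) -> [0.0313 0.0114 0.    ]
```

View pics/c10.png

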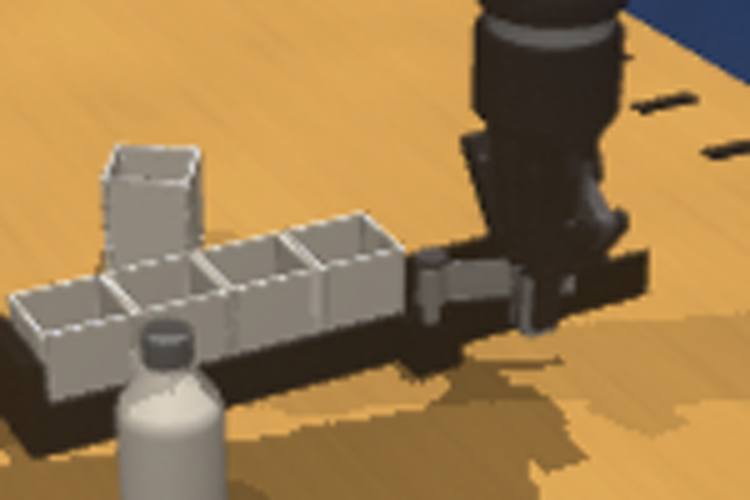

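{"api": "apply_moves", "payload": {
  "motion": [
    [-0.01,0.012,0,0],
    [-0.009,0.012,0,0],
    [-0.008,0.0135,0,0],
    [-0.008,0.0135,0,0],
    [-0.004,0.013,0,0],
    [-0.004,0.013,0,0]
  ]
}}

```text
time_s: 18.4
ee_pos: [0.6393, -0.1198, 0.0651]
ee_rot: [0.002, -0.011, 1.0, -0.001]
force: [-1.1, -1.9, 0.5]
grip_width: 0.0003
```

```bash
python3 -c "
from h import *
from path import pt
go(*[pt(t) for t in np.linspace(-.344,1.571,9)[3:]])"|sed 's/np.float64//g'
```

```text
t 18.4 carrier TCP mm [-96.8  51.3  65.1] turn units 0.0032 F [-1.1 -1.9  0.5] w 0.0003 tilt [ 0.004 -0.002 -1.   ]
((-0.0957), (0.0405), 0.062) -> [0.0022 0.0215 0.0062]
((-0.0942), (0.0272), 0.062) -> [ 0.0029  0.0266 -0.0001]
((-0.0889), (0.0138), 0.062) -> [ 0.0105  0.0269 -0.0001]
((-0.0796), (0.0016), 0.062) -> [ 0.0185  0.0245 -0.0001]
((-0.0667), (-0.0079), 0.062) -> [ 0.0257  0.0191 -0.0001]
((-0.051), (-0.0135), 0.062) -> [ 0.0313  0.0114 -0.0001]
```

{"api": "apply_moves", "payload": {
  "motion": [
    [0.001,0.011,0.002,0],
    [0.001,0.011,0.002,0],
    [0.0015,0.013,0.001,0],
    [0.0015,0.013,0,0],
    [0.005,0.013,0,0],
    [0.005,0.013,0,0]
  ]
}}

```text
time_s: 19.0
ee_pos: [0.6313, -0.0803, 0.0627]
ee_rot: [0.003, -0.011, 1.0, -0.002]
force: [-0.1, -2.0, 0.6]
grip_width: 0.0
```

```bash
python3 -c "
from h import *
from path import pt
go(*[pt(t) for t in np.linspace(-.344,1.571,9)[5:]])
f=snap('side','s11');cv2.imwrite('pics/c11.png',cv2.resize(f['pixels'][150:250,190:340,::-1],None,fx=5,fy=5,interpolation=2))"|sed 's/np.float64//g'
```

```text
t 19.0 carrier TCP mm [-89.5  11.6  62.7] turn units 0.003 F [-0.1 -2.   0.6] w 0.0 tilt [ 0.006 -0.003 -1.   ]
((-0.0889), (0.0138), 0.062) -> [ 0.0013 -0.0044  0.0014]
((-0.0796), (0.0016), 0.062) -> [ 0.0185  0.0245 -0.0002]
((-0.0667), (-0.0079), 0.062) -> [ 0.0257  0.0191 -0.0002]
((-0.051), (-0.0135), 0.062) -> [ 0.0313  0.0113 -0.0002]
```

View pics/c11.png

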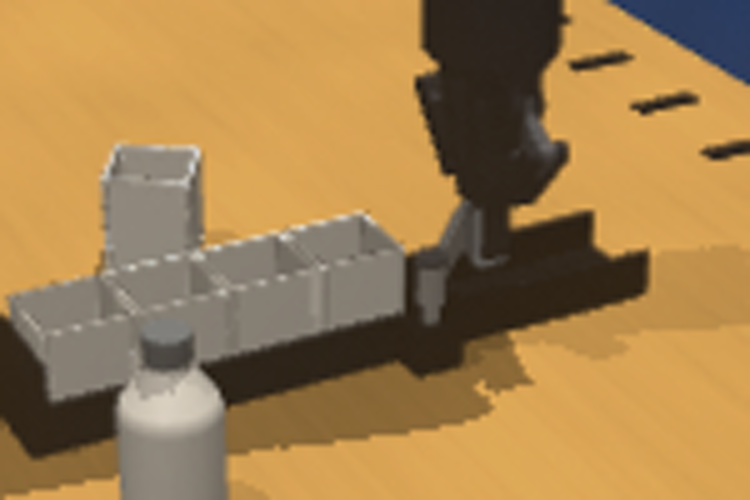

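{"api": "apply_moves", "payload": {
  "motion": [
    [0.01,0.01,0,0],
    [0.01,0.011,0,0],
    [0.012,0.01,0,0],
    [0.012,0.008,0,0],
    [0.012,0.006,0,0],
    [0.01,0.003,0,0]
  ]
}}

```text
time_s: 19.65
ee_pos: [0.5954, -0.0526, 0.0628]
ee_rot: [0.004, -0.012, 1.0, -0.001]
force: [1.2, -0.1, -0.5]
grip_width: -0.0001
```

```bash
python3 -c "
from h import *
from path import pt
go(*[pt(t) for t in np.linspace(-.344,1.571,9)[7:]])"|sed 's/np.float64//g'
```

```text
t 19.65 carrier TCP mm [-54.1 -16.8  62.8] turn units 0.0044 F [ 1.2 -0.1 -0.5] w -0.0001 tilt [ 0.007 -0.001 -1.   ]
((-0.0667), (-0.0079), 0.062) -> [-0.025  -0.018   0.0018]
((-0.051), (-0.0135), 0.062) -> [ 0.0313  0.0114 -0.0002]
```

Nearly closed; press on to the stop in small steps.

{"api": "apply_moves", "payload": {
  "motion": [
    [0.004,0,0,0],
    [0.004,0,0,0]
  ]
}}

```text
time_s: 19.85
ee_pos: [0.5924, -0.0522, 0.0632]
ee_rot: [0.006, -0.012, 1.0, -0.001]
force: [9.7, -1.5, -7.1]
grip_width: 0.0
```

{"api": "apply_moves", "payload": {
  "motion": [
    [0.004,0,0,0],
    [0.004,0,0,0]
  ]
}}

```text
time_s: 20.05
ee_pos: [0.5924, -0.0522, 0.0638]
ee_rot: [0.011, -0.012, 1.0, -0.001]
force: [6.1, 0.3, -4.1]
grip_width: -0.0002
```

```bash
python3 -c "
from h import *
go((-.051,-.0135,.062))"
```

```text
t 20.05 carrier TCP mm [-51.2 -17.2  63.8] turn units 0.0045 F [ 6.1  0.3 -4.1] w -0.0002 tilt [ 0.022 -0.002 -1.   ]
(-0.051, -0.0135, 0.062) -> [ 0.0005 -0.0074  0.0036]
```

{"api": "apply_moves", "payload": {
  "motion": [
    [-0.001,0,0,0],
    [-0.002,0,0,0],
    [-0.003,0,0,0],
    [-0.008,0,0,0],
    [-0.02,0,0,0],
    [-0.04,0,0,0],
    [-0.04,0,-0.02,0],
    [-0.02,0,-0.06,0],
    [0,0,-0.08,0],
    [0,0,-0.08,0]
  ]
}}

```text
time_s: 21.05
ee_pos: [0.6574, -0.049, 0.1794]
ee_rot: [0.001, -0.013, 1.0, -0.001]
force: [0.2, -0.5, 0.9]
grip_width: 0.0001
```

{"api": "apply_moves", "payload": {
  "motion": [
    [-0.02,0.02,-0.06,0],
    [-0.03,0.06,-0.04,0],
    [-0.03,0.08,0,0],
    [-0.03,0.08,0,0],
    [0,0.08,0,0],
    [0,0.05,0,0],
    [0,0.02,0,0],
    [0,0,0,0],
    [0,0,0,0]
  ]
}}

```text
time_s: 21.95
ee_pos: [0.7181, 0.1507, 0.2399]
ee_rot: [0.009, -0.01, 1.0, -0.002]
force: [-0.8, -0.8, 0.2]
grip_width: -0.0001
```

```bash
python3 -c "
from h import *
go((-.051,-.0135,.062))
a=snap('top','t12')['pixels'][125:315,130:330,::-1];b=snap('side','s12')['pixels'][165:265,180:330,::-1]
cv2.imwrite('pics/c12.png',cv2.resize(b,None,fx=5,fy=5,interpolation=2));cv2.imwrite('pics/c12t.png',cv2.resize(a,None,fx=3,fy=3,interpolation=2))"
```

```text
t 21.95 carrier TCP mm [-180.4 -217.8  239.9] turn units 0.0012 F [-0.8 -0.8  0.2] w -0.0001 tilt [ 0.018 -0.003 -1.   ]
(-0.051, -0.0135, 0.062) -> [ 0.266  -0.407   0.3525]
```

View pics/c12.png

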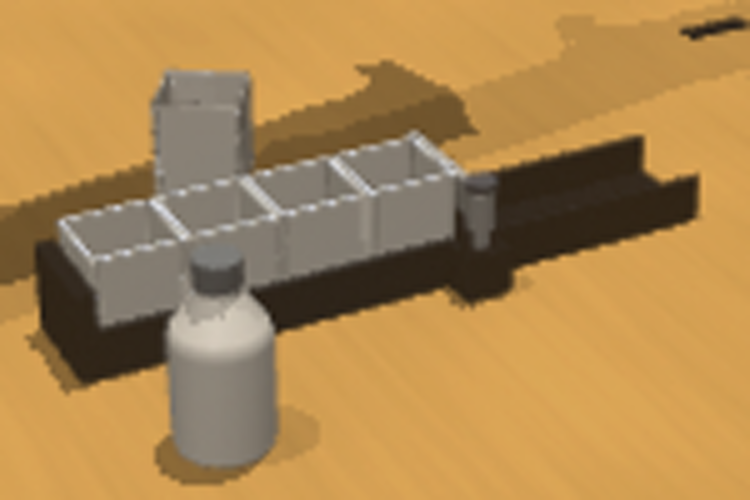

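View pics/c12t.png

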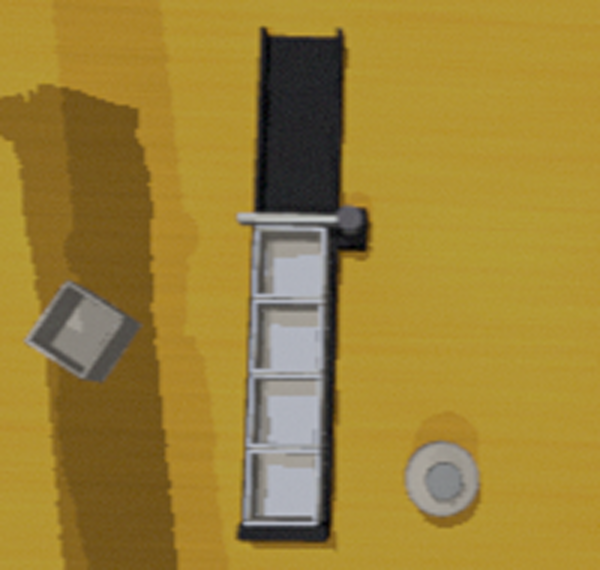

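```bash
python3 -c "
from h import *
T=np.load('pics/t12.npz');p=np.load('fit.npy');c,s=np.cos(p[2]),np.sin(p[2])
for x,y in((-.037,-.0385),(-.037,.0415)):print(((proj(T,(p[0]+c*x-s*y,p[1]+s*x+c*y,.062))-[130,125])*3+1).round(1))
g=T['pixels'][:,:,1]
for u in(217,222,228):print(u,' '.join(map(str,g[192:230,u])),'|',' '.join(map(str,g[294:304,u])))
print(np.abs(T['pixels'][170:230,390:470].astype(int)-np.load('pics/top0.npz')['pixels'][170:230,390:470]).mean())
print(arm.finish_job())"
```

```text
[238.3 217.2]
[350.5 218.9]
217 17 10 10 44 140 180 175 93 151 140 100 83 85 78 82 80 84 84 84 81 81 79 79 81 80 80 81 78 76 74 98 176 138 177 92 77 95 79 | 139 140 131 94 115 181 75 35 40 36
222 31 36 31 52 136 181 180 98 153 158 99 88 90 126 153 157 158 156 159 180 181 180 181 180 180 179 181 181 179 178 182 179 126 178 96 90 119 157 | 180 183 180 100 100 181 73 38 36 35
228 39 29 31 48 137 181 181 86 123 159 102 89 91 128 156 157 155 155 159 180 180 180 179 181 180 179 180 181 180 180 180 179 156 179 108 88 108 158 | 180 182 181 100 94 181 82 37 37 36
4.6407638888888885
the job is handed in; nothing more can be done
None
```

The row of four tubs is home against the end stop, the keeper bar is square across the channel behind the last tub, and the job is handed in at about 22 s.

**Push:** I pushed with shut fingertips only, nothing gripped or lifted. The first push brought the row to the stop at about 10 N. After I backed off, the pictures showed the last tub about 3 mm behind its neighbour. I closed that gap with two gentler pushes and slow releases. The row was therefore briefly apart at that point, although it looked closed in the pictures taken during the push.

**Keeper:** I swung it from outside until it met its stop. The highest force I read was about 12 N.

**Last pictures:**
- **Row:** the front tub is at the stop and I saw no gaps. The last tub's rear edge is within about 1.5 mm of its computed home position, which is about the measuring error.
- **Keeper:** the bar is square to within about one pixel of its predicted position, with a thin gap to the last tub.
- **Other items:** the spare tub and bottle look unmoved. For the tube rack I only compared its image patch with the first picture; the small average difference (about 5 grey levels out of 255) is no clear sign of movement. The arm went nowhere near it and was clear of everything at hand-in.

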